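# Clamp a copper strip with self-closing tweezers

## Task

Take the self-closing tweezers off their rest by squeezing the orange grips fully open, and slide them along the fixture's rail so that the open jaws pass either side of the steel tongue and the copper strip beside it. Feel for the tongue and press the black stop against its edge with a steady 4 to 10 N for half a second. Then let go, so that the tweezers stay level on the rail with the stop home, clamping the strip flat; disturb nothing else.

Things in the scene. Friction and masses are not known exactly. Their poses are not given: they have to be found in the camera images.
- tweezers_mid (a point): Self-closing steel tweezers with crossed legs and two orange grips, lying flat: 130 long, 12 thick, 45 mm over the grips, 65 g. Point: half-way up, between the grips. x to the jaw tips (+75 mm; tail at -55), y across, z up. Grips at x -14..14, 11 mm high; outer faces at y +-21 shut, +-16.6 (33 mm over both) squeezed fully open to a hard stop. 9 N a side starts to open them, 13 N opens fully.
- tweezers_stop (a point): front face of the black stop block (10 mm wide, 12 high) between the tweezers' legs, on the centre line half-way up, 42 mm ahead of tweezers_mid; the tongue's edge must butt here. The jaws (60 to 75 mm ahead of tweezers_mid) stand about 23 mm apart when fully open. Axes as tweezers_mid.
- jaw_left (a joint): angle of the leg whose jaw is on the +y side: 0 shut, 0.11 rad fully open; sprung shut. About 0.03 when the jaws hold strip and tongue.
- jaw_right (a joint): the same for the leg whose jaw is on the -y side.
- rest_top (a point): Rest, fixed: black block with a level top 16 mm wide (y), 100 mm long, 28 mm above the desk, on a thin grey base 60 mm wide, 7 mm high. The tweezers lie along it, tips to its +x; room for fingers on both sides of the block. Point: on the top of the block.
- fixture: Clamping fixture, fixed: grey base 180x64x8 mm with a level rail 16 mm wide along it, its top 28 mm above the desk. Origin on the desk under the rail; x along the rail (from -100 to +78 mm), y across, z up. Put the tweezers over the rail's -x end, tips to +x, centred on the rail (y = 0), lying on it or up to 2 mm above, and slide them to +x; on the rail they settle level by themselves. Steel tongue and strip: see rail_mid.
- rail_mid (a point): point on the rail's top, 28 mm above the fixture's origin, same axes. A blue carriage (top 50 mm above the desk, knob to 63) is locked on the rail and does not give; from it an upright steel tongue points to -x, at y -3.5..+0.5 mm, 28.5..48 mm above the desk. Its free edge is at x = 0 give or take 8 mm: it differs each time and is not reported. More than 14 N spoils it.
- leaf (a joint): copper strip, 32 long x 3 thick x 16 mm high, on the +y side of the tongue, from 8 mm behind the tongue's free edge, hinged at its carriage end and sprung off the tongue: 0.09 rad fully off (free end reaches y = +6.4 mm), 0 flat on the tongue (outer face y = +3.5 mm). 1 N presses it flat.
- oil_bottle: small cream oil bottle with a red nozzle, 36x35x92 mm, upright on the desk; origin at the centre of its foot. Not part of the job.
- loupe: black loupe, 34 mm across and high; origin at the centre of its underside. Not part of the job.
- dial_indicator: dial indicator lying on its back, 108x56x24 mm; origin at the centre of its underside. Not part of the job.
Things that resemble listed ones, but are neither listed nor needed, are in the scene too. Of the things like the part that bears tweezers_mid, leave any that is yellow; of the rest the larger one is meant.

How it is judged:
By the outcome, as a careful person would: the job done as asked, in the order asked, and still so for the second after the job is handed in, with the robot touching nothing.
It also fails if it takes over 51 s, if anything falls off the work surface, if the arm or the gripper's body presses on something with over 40 N, if the wrist force passes 120 N, or if a joint passes its speed limit or range.

## Robot

A 6-joint arm with a two-finger parallel gripper is mounted at the origin on a cart in front of the work surface, level with it; the furniture and walls round the work are solid. World frame = base frame: x ahead of the robot, y to its left, z up, the work surface at z = 0. Lengths are in m, angles in rad, forces in N, time in s.
With the tool pointing down it reaches from about 0.3 to 0.85 m from the base axis. Payload 5.4 kg.
Tool frame: the origin (TCP) lies on the centre line of the jaws, within the pads' length; the fingertips stand 17 mm ahead of it and the grasp point (between the pads) lies 2 mm behind it; z points along the fingers, y is the direction in which the jaws open and shut (so a half turn about z gives the same grasp; the last joint's range is limited). The gripper opens to 85 mm and grips with 20 to 120 N. Pads are 22 mm wide; open, the fingers measure 114 mm over their backs; the gripper's body (76 mm by 85 mm) begins 54 mm behind the grasp point. The pads swing forward as they close: fully open they stand 13 mm farther back than shut.
Start: joints at [-0.21, 0.158, 1.597, -0, 1.386, -0.21], TCP at [0.575, -0, 0.248] pointing down, gripper open.
Joint ranges: [-2.91, 2.91], [-0.94, 2.29], [0.18, 2.7], [-1.29, 4.43], [0.17, 2.64], [-3, 3]. Speed limits (rad/s): [2.57, 2.57, 3.14, 3.14, 3.14, 3.14].

## Interface

Orientations are given as a unit quaternion [w, x, y, z].
In Python, from rig import manip gives the robot as it stands.
- The arm moves only by the tool carry_out, never from a script. Its argument "deltas" is a list of rows, each a list of 7 numbers: the turn, a rotation vector about the tool's x, y, z in rad, then the shift along the tool's x, y, z in cm, then the gripper command: -1 is fully open, 1 is shut, values between are in proportion. A call has 1 to 5 rows; each row is the pose to reach, as a shift and turn from the pose commanded when the call began, along the tool's axes at that moment; what a row does not reach only later rows make up. A row lasts 1/10 s, in which the tool goes at most 50 mm and 8.59 degrees, less where a joint would pass 70% of its speed; a pose out of reach is approached as far as the arm can. A call with a gripper value outside its range is refused whole. The fingers move at their own pace and stop on an object; "force" is the grip in N (left out, the last holds). Time passes only in rows, so rows that repeat a pose let the fingers close. It gives the time, the measured TCP pose, the force and the opening at its end, in the units of the state.
- manip.get_state(): the state, without advancing time (a new reading comes with each control period).
- manip.snapshot(name): name is "scene" or "side" or "wrist"; returns (picture, depth): 384x512x3 uint8, red, green, blue; 384x512 float32, m along the optical axis (not along the pixel's ray), 0 where there is no reading.
- manip.get_calibration(name): a dict with "intrinsics" (3x3 intrinsics, pixels), "R" (3x3) and "t" (3): a world point X has camera coordinates R X + t; the wrist camera has in their place "hand_eye" (4x4, takes a point from camera to tool coordinates, whose origin is the TCP and whose axes are the flange's). Camera axes: x right, y down, z forward; pixel columns grow to the right and rows downward; lengths in m; the calibration is good to about 2 mm. A picture is of the moment at which its call begins: read the wrist's pose just before it. get_calibration takes no time and is no camera call.
- manip.close_job(): hands the job in, once; it reports no verdict.
The state is a dict: "time_s": time; "joint_pos": joint angles; "joint_velocities": joint speeds; "joint_efforts": joint torques, N m; "eef_pos": TCP position; "eef_rot": TCP orientation; "contact_force": force on the tool from outside, world axes, zero at the start; "torque": the same for the moment, N m; "opening": finger opening in m.
Only numpy, scipy, OpenCV 4.12 (cv2) and the standard library are available. Lean on these libraries where they do the work, as an engineer would, in place of code of your own. Each camera call takes 0.05 s, during which the arm holds its last target.

## Working session

There is one attempt and no reset: what is moved stays moved. The work goes in short steps, Python scripts to look and compute and a tool call to move; the robot and the scene stay as the last step left them, time stands still between calls to the robot, and variables do not carry over. Pictures are saved under pics/ and viewed, and the job is handed in when it is done.

Besides the shell and the picture viewer there is one more tool, called after "Emit:" as name([rows], argument=value, ...), one row to a line, values as JSON. carry_out: Moves the arm, as the interface text tells. Its arguments: {"type":"object","properties":{"deltas":{"type":"array","items":{"type":"array","items":{"type":"number"}}},"force":{"type":"number"}},"required":["deltas"]}

```bash
mkdir -p pics; ls; cat > h.py <<'E'
import numpy as np, cv2
from rig import manip
def snap(n,f):
    s=manip.get_state(); im,d=manip.snapshot(n); cv2.imwrite(f'pics/{f}.png',im[:,:,::-1]); np.savez(f'pics/{f}.npz',im=im,d=d,p=s['eef_pos'],q=s['eef_rot']); return im,d,s
def rotq(q):
    from scipy.spatial.transform import Rotation as R
    return R.from_quat([q[1],q[2],q[3],q[0]]).as_matrix()
def world(n,f):
    z=np.load(f'pics/{f}.npz'); d=z['d']; c=manip.get_calibration(n); K=np.array(c['intrinsics'])
    v,u=np.mgrid[0:d.shape[0],0:d.shape[1]]
    P=np.stack([(u-K[0,2])/K[0,0]*d,(v-K[1,2])/K[1,1]*d,d],-1)
    if n=='wrist':
        H=np.array(c['hand_eye']); P=P@H[:3,:3].T+H[:3,3]; P=P@rotq(z['q']).T+z['p']
    else: P=(P-np.array(c['t']))@np.array(c['R'])
    P[d==0]=np.nan
    return P,z['im']
E
python3 - <<'E'
from h import *
for n in ['scene','side','wrist']: 
    im,d,s=snap(n,n+'0')
print(s)
for n in ['scene','side','wrist']: print(manip.get_calibration(n))
E
```

```text
pics
{'time_s': 0.1, 'joint_pos': array([-2.10100658e-01,  1.58968270e-01,  1.59811113e+00, -4.41700750e-06,
        1.38621285e+00, -2.10124632e-01]), 'joint_velocities': array([-0.00156932, -0.00090548, -0.00210206, -0.00011097, -0.00018681,
        0.00089496]), 'joint_efforts': array([-7.57551825e-04, -3.96992576e+01, -3.32336462e+01, -2.75585571e-04,
        4.22027864e-03, -6.59638424e-07]), 'eef_pos': array([5.74483479e-01, 8.73446074e-05, 2.47422896e-01]), 'eef_rot': array([-7.11832790e-04,  7.07097762e-01,  7.07115290e-01, -4.64175745e-04]), 'contact_force': array([ 0.23110632, -0.07071244,  0.04640488]), 'torque': array([ 0.01798315, -0.04501372, -0.03281994]), 'opening': 0.08541236846043686}
{'intrinsics': array([[457.22507455,   0.        , 256.97431755],
       [  0.        , 457.22507455, 182.19124633],
       [  0.        ,   0.        ,   1.        ]]), 'R': array([[ 0.67279386, -0.73976795, -0.0095811 ],
       [-0.39546068, -0.34865272, -0.84973651],
       [ 0.62526736,  0.57548645, -0.52712055]]), 't': array([-0.52809077,  0.20375002,  1.17838577])}
{'intrinsics':
[... 180 characters left out ...]
, -0.45809701,  0.00511846],
       [-0.24483156,  0.46556642, -0.85047364],
       [ 0.38721645, -0.75722852, -0.52599276]]), 't': array([0.40277197, 0.27789153, 0.81293536])}
{'intrinsics': array([[342.03369877,   0.        , 253.67562974],
       [  0.        , 342.03369877, 190.37325368],
       [  0.        ,   0.        ,   1.        ]]), 'hand_eye': array([[ 1.70246848e-04, -9.65248922e-01, -2.61332144e-01,
         6.67520351e-02],
       [ 9.99999232e-01, -1.56582159e-04,  1.22980462e-03,
         2.64858847e-04],
       [-1.22798754e-03, -2.61332152e-01,  9.65248154e-01,
        -1.25218625e-01],
       [ 0.00000000e+00,  0.00000000e+00,  0.00000000e+00,
         1.00000000e+00]])}
```

View pics/scene0.png

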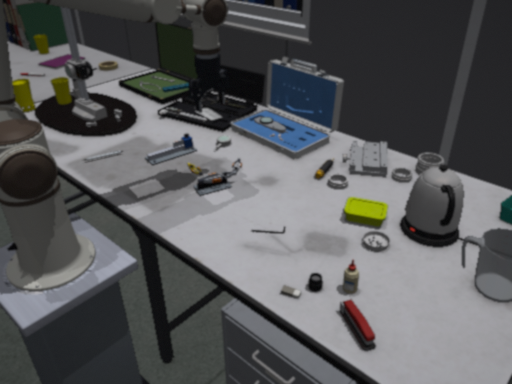

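View pics/side0.png

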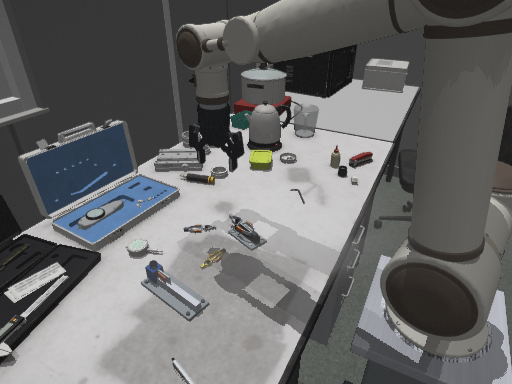

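View pics/wrist0.png

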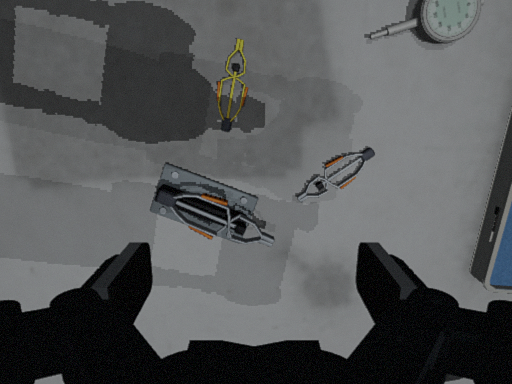

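In the wrist picture there are three tweezers: steel on the rest (213,215), yellow (233,90) and a small steel pair on the desk (338,172). The pair on the rest is not yellow and is the larger steel one, so it should be the one meant. I'll confirm that in a crop and measure.

```bash
python3 - <<'E'
from h import *
P,im=world('wrist','wrist0')
c=im[130:270,130:390]; cv2.imwrite('pics/c1.png',cv2.resize(c[:,:,::-1],None,fx=3,fy=3,interpolation=cv2.INTER_CUBIC))
for uv in [(213,198),(200,232),(270,240),(163,195),(233,220),(338,172),(165,165),(257,195),(150,213),(300,300)]: print(uv,P[uv[1],uv[0]].round(4))
P,im=world('side','side0')
for uv in [(155,270),(142,282),(208,302),(190,315),(245,230),(180,285)]: print('side',uv,P[uv[1],uv[0]].round(4))
c=im[190:330,120:300]; cv2.imwrite('pics/c2.png',cv2.resize(c[:,:,::-1],None,fx=4,fy=4,interpolation=cv2.INTER_CUBIC))
E
```

```text
(213, 198) [ 0.5334 -0.0317  0.0381]
(200, 232) [ 0.5187 -0.0685  0.039 ]
(270, 240) [ 0.592  -0.0773  0.0395]
(163, 195) [ 0.483  -0.0281  0.0396]
(233, 220) [ 0.553  -0.0578  0.0319]
(338, 172) [ 0.6673 -0.0116  0.0053]
(165, 165) [ 0.4781 -0.0039  0.0054]
(257, 195) [ 0.5786 -0.0396 -0.0006]
(150, 213) [ 0.4553 -0.0614 -0.0012]
(300, 300) [ 0.6324 -0.1757 -0.0022]
side (155, 270) [0.6197 0.2204 0.0504]
side (142, 282) [0.6561 0.2361 0.0068]
side (208, 302) [0.4735 0.2138 0.0082]
side (190, 315) [0.4882 0.2639 0.0086]
side (245, 230) [ 0.5158 -0.0422  0.0302]
side (180, 285) [0.5644 0.2018 0.0089]
```

View pics/c1.png

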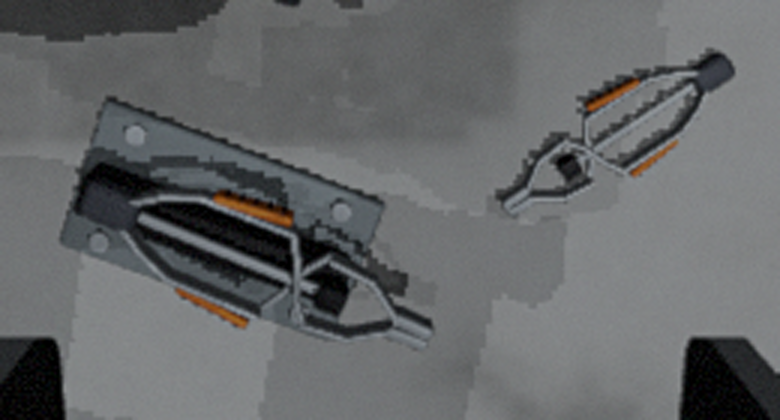

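View pics/c2.png

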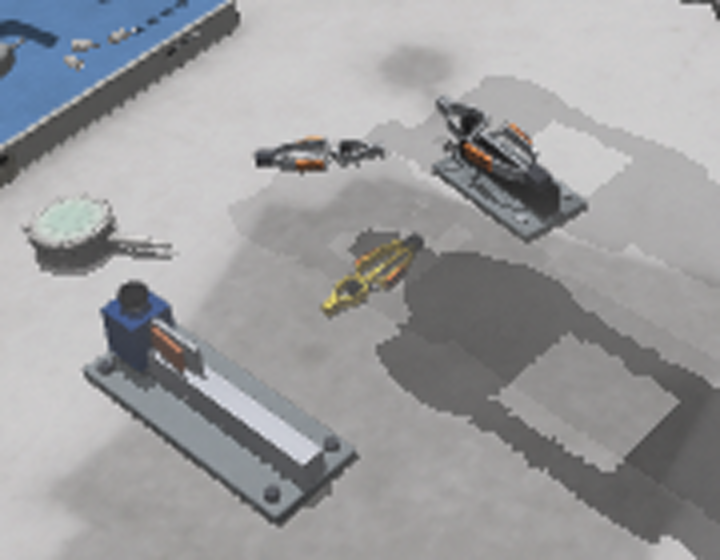

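The crop confirms it: the big steel pair lies on the rest with its tips to +x and slightly -y. The other two are the small steel pair and the yellow pair on the desk. Next I'll work out the poses.

```bash
python3 - <<'E'
from h import *
P,im=world('wrist','wrist0')
hsv=cv2.cvtColor(im,cv2.COLOR_RGB2HSV)
m=((hsv[...,0]<16)&(hsv[...,1]>140)&(hsv[...,2]>80)).astype(np.uint8)
n,l,st,ce=cv2.connectedComponentsWithStats(m)
for i in range(1,n):
    if st[i,4]>20:
        q=P[l==i]; q=q[np.isfinite(q[:,0])]; c=np.median(q,0); d=np.linalg.svd(q[:,:2]-q[:,:2].mean(0),full_matrices=False)[2][0]
        print(ce[i].round(),st[i,4],q.mean(0).round(4),q[:,2].max(),np.degrees(np.arctan2(d[1],d[0])))
P,im=world('side','side0')
z=P[...,2]; X=P[...,0];Y=P[...,1]
m=(z>0.004)&(z<0.012)&(X>.44)&(X<.7)&(Y>.15)&(Y<.32)
q=P[m][:,:2].astype(np.float32); print('base',len(q),cv2.minAreaRect(q))
m=(z>0.024)&(z<0.032)&(X>.44)&(X<.7)&(Y>.15)&(Y<.32)
q=P[m][:,:2].astype(np.float32); print('rail',len(q),cv2.minAreaRect(q))
E
```

```text
[218.  90.] 24 [0.538  0.075  0.0077] 0.008886932085273996 81.40249052686119
[245.  95.] 30 [0.5654 0.07   0.0077] 0.008889433145067877 73.83381745749097
[333. 162.] 37 [6.605e-01 1.000e-04 8.000e-03] 0.009833161838149501 -149.0274365468977
[346. 183.] 24 [ 0.6765 -0.0237  0.0081] 0.009379059192912376 -141.12492166916752
[215. 200.] 71 [ 0.5357 -0.0337  0.0387] 0.0405213024487093 -19.355385553102447
[201. 232.] 52 [ 0.5195 -0.069   0.0387] 0.04050078368578608 -28.04204776691561
base 929 ((0.5659095644950867, 0.22514814138412476), (0.06588467955589294, 0.18102103471755981), 78.55159759521484)
rail 316 ((0.5618516206741333, 0.22342222929000854), (0.029386205598711967, 0.16787993907928467), 81.07688903808594)
```

Emit:
carry_out([
  [0,0,0.15,4.5,-0.5,1.5,-1],
  [0,0,0.3,9,-1,3,-1],
  [0,0,0.45,13.5,-1.5,4.5,-1],
  [0,0,0.6,18,-2,6,-1],
  [0,0,0.75,22.5,-2.5,7.5,-1],
])

```text
time_s: 0.65
eef_pos: [0.5499, 0.2226, 0.1738]
eef_rot: [-0.0, 0.91, 0.414, -0.0]
contact_force: [-0.4, 0.2, -0.1]
opening: 0.0853
```

Emit:
carry_out([
  [0,0,0.15,0,0,0,-1],
  [0,0,0.3,0,0,0,-1],
  [0,0,0.45,0,0,0,-1],
  [0,0,0.6,0,0,0,-1],
  [0,0,0.75,0,0,0,-1],
])

```text
time_s: 1.15
eef_pos: [0.5503, 0.221, 0.1742]
eef_rot: [0.0, 0.999, 0.052, -0.0]
contact_force: [-0.0, 0.3, 0.8]
opening: 0.0854
```

Emit:
carry_out([
  [0,0,0.14,0,0,0,-1],
  [0,0,0.27,0,0,0,-1],
  [0,0,0.27,0,0,0,-1],
  [0,0,0.27,0,0,0,-1],
])

```text
time_s: 1.55
eef_pos: [0.5504, 0.2209, 0.1744]
eef_rot: [0.0, 0.997, -0.079, -0.0]
contact_force: [-0.7, 0.8, 0.2]
opening: 0.0854
```

```bash
python3 - <<'E'
from h import *
im,d,s=snap('wrist','w1'); print(s['time_s'],s['eef_pos'],s['eef_rot'],s['joint_pos'])
E
```

```text
1.55 [0.55037171 0.22090784 0.17437207] [ 5.93632556e-05  9.96900683e-01 -7.86698793e-02 -2.72502768e-04] [1.78104993e-01 2.69214174e-01 1.61838200e+00 2.48548975e-05
 1.25455377e+00 1.90639610e+00]
```

View pics/w1.png

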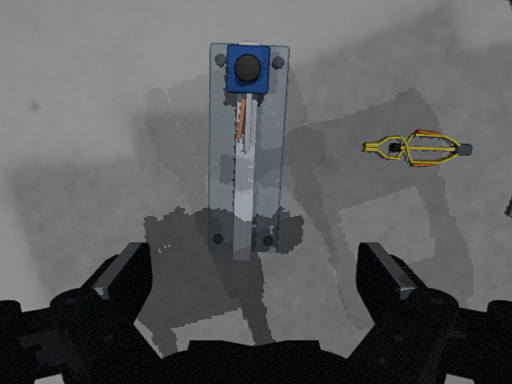

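The picture shows the fixture from above. The blue carriage is at (247,68), the tongue and copper strip run to about (247,150), and the rail's -x end is at (242,258).

```bash
python3 - <<'E'
from h import *
P,im=world('wrist','w1')
z=P[...,2]; X=P[...,0];Y=P[...,1]
box=(X>.44)&(X<.7)&(Y>.15)&(Y<.32); box[250:,:150]=0; box[250:,350:]=0
def rect(a,b,n):
    m=((z>a)&(z<b)&box).astype(np.uint8); nn,l,st,_=cv2.connectedComponentsWithStats(m); i=1+st[1:,4].argmax()
    q=P[l==i]; r=cv2.minAreaRect(q[:,:2].astype(np.float32)); print(n,st[i],r,np.median(q[:,2])); return q
rect(.004,.012,'base'); q=rect(.022,.033,'rail'); rect(.046,.054,'carr'); t=rect(.040,.056,'tongue')
print('desk',np.nanmedian(z[(X>.44)&(X<.7)&(Y>.05)&(Y<.15)]))
import sys
yaw=np.radians(-11.4)
m=((z>.022)&(z<.033)&box).astype(np.uint8); nn,l,st,_=cv2.connectedComponentsWithStats(m); i=1+st[1:,4].argmax(); q=P[l==i]
d=np.linalg.svd(q[:,:2]-q[:,:2].mean(0),full_matrices=False)[2][0]; print('rail pca',np.degrees(np.arctan2(d[1],d[0])))
# row-wise mid of rail
for r in range(160,262,10):
    c=np.where(l[r]==i)[0]
    if len(c): print(r,c.min(),c.max(),P[r,c.min()].round(4),P[r,c.max()].round(4))
c=im[35:270,190:310]; cv2.imwrite('pics/c3.png',cv2.resize(c[:,:,::-1],None,fx=2.5,fy=2.5,interpolation=cv2.INTER_CUBIC))
E
```

```text
base [ 251   45   39  208 5150] ((0.5655617713928223, 0.20629748702049255), (0.023909002542495728, 0.1798608899116516), 78.52745056152344) 0.0075401880147212275
rail [ 232   93   28  168 2738] ((0.5512695908546448, 0.2302614003419876), (0.019369378685951233, 0.1404997706413269), 78.57661437988281) 0.027557297101933165
carr [ 226   44   44  107 1816] ((0.6158820986747742, 0.21668945252895355), (0.03000950627028942, 0.07257381826639175), 78.4056625366211) 0.049276904475579586
tongue [ 226   44   44  107 1993] ((0.6158820986747742, 0.21668945252895355), (0.03000950627028942, 0.07257381826639175), 78.4056625366211) 0.049149940746916365
desk -0.0007394587924194479
rail pca 168.15148796636095
160 235 254 [0.5706 0.2337 0.0271] [0.5683 0.2186 0.0272]
170 235 254 [0.5627 0.2351 0.0276] [0.5603 0.2199 0.0277]
180 235 253 [0.5543 0.2365 0.0271] [0.5523 0.222  0.0281]
190 234 253 [0.5461 0.2388 0.0272] [0.5436 0.2233 0.0269]
200 234 252 [0.5377 0.2403 0.0273] [0.5354 0.2255 0.0277]
210 234 252 [0.5287 0.2419 0.0261] [0.5268 0.2269 0.0276]
220 233 251 [0.5199 0.2443 0.0258] [0.5182 0.2291 0.0277]
230 233 251 [0.5117 0.2456 0.0276] [0.5093 0.2305 0.0278]
240 233 251 [0.5025 0.2473 0.0273] [0.5006 0.2319 0.0286]
250 233 250 [0.4928 0.249  0.0263] [0.4912 0.2343 0.0277]
260 233 249 [0.4838 0.2506 0.0269] [0.4821 0.2366 0.028 ]
```

View pics/c3.png

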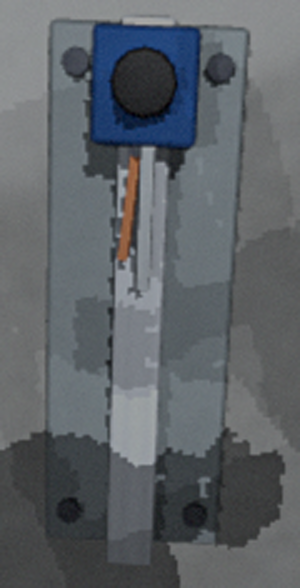

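Emit:
carry_out([
  [0,0,0.1,0.5,4.8,1,-1],
  [0,0,0.2,1,9.6,2,-1],
  [0,0,0.27,1.5,14.4,3,-1],
  [0,0,0.27,2,19.2,4,-1],
  [0,0,0.27,2,23.9,5.4,-1],
])

```text
time_s: 2.1
eef_pos: [0.5326, -0.0203, 0.1211]
eef_rot: [0.0, 0.977, -0.213, 0.001]
contact_force: [-0.6, -0.2, 0.5]
opening: 0.0852
```

```bash
cat >> h.py <<'E'
def yaw(q):
    R=rotq(q); return np.degrees(np.arctan2(R[1,0],R[0,0]))
def delta(tgt,tyaw,p=None,q=None):
    "shift in cm in tool axes, turn about tool z, from measured pose"
    s=manip.get_state(); R=rotq(s['eef_rot']); d=R.T@(np.array(tgt)-s['eef_pos'])*100
    Rt=np.array([[np.cos(tyaw),np.sin(tyaw),0],[np.sin(tyaw),-np.cos(tyaw),0],[0,0,-1]])
    from scipy.spatial.transform import Rotation
    rv=Rotation.from_matrix(R.T@Rt).as_rotvec()
    print('t',s['time_s'],'pos',s['eef_pos'].round(4),'yaw',yaw(s['eef_rot']).round(2),'F',s['contact_force'].round(2),'op',round(s['opening'],4)); print('delta rv',rv.round(4),'cm',d.round(3))
E
python3 - <<'E'
from h import *
delta([.5276,-.0513,.12],np.radians(-24.5))
E
```

```text
t 2.1 pos [ 0.5326 -0.0203  0.1211] yaw -24.54 F [-0.65 -0.15  0.48] op 0.0852
delta rv [-0.0004 -0.0024 -0.0008] cm [0.834 3.026 0.111]
```

Emit:
carry_out([
  [0,0,0,0.83,3.03,0.1,-1],
  [0,0,0,0.83,3.03,0.1,-1],
  [0,0,0,0.83,3.03,0.1,-1],
])

```text
time_s: 2.4
eef_pos: [0.527, -0.0495, 0.1197]
eef_rot: [-0.0, 0.977, -0.214, 0.0]
contact_force: [-0.5, 0.8, 0.4]
opening: 0.0853
```

```bash
python3 - <<'E'
from h import *
snap('wrist','w2')
P,im=world('wrist','w2')
hsv=cv2.cvtColor(im,cv2.COLOR_RGB2HSV)
m=((hsv[...,0]<16)&(hsv[...,1]>140)&(hsv[...,2]>80)).astype(np.uint8)
n,l,st,ce=cv2.connectedComponentsWithStats(m); cs=[]
for i in range(1,n):
    if st[i,4]>40:
        q=P[l==i]; q=q[np.isfinite(q[:,0])&(q[:,2]>.036)]; r=cv2.minAreaRect(q[:,:2].astype(np.float32)); print(ce[i].round(),st[i,4],q.mean(0).round(4),r); cs.append(r[0])
z=P[...,2]
m=(z>.022)&(z<.05)&(P[...,0]>.44)&(P[...,0]<.64)&(P[...,1]<.02)&(P[...,1]>-.12)
q=P[m][:,:2].astype(np.float32); print(cv2.minAreaRect(q))
if len(cs)>1: print(np.mean(cs[:2],0))
delta([.5276,-.0513,.12],np.radians(-24.5))
E
```

```text
[124.   3.] 63 [nan nan nan] ((0.0, 0.0), (0.0, 0.0), 0.0)
[98. 42.] 98 [nan nan nan] ((0.0, 0.0), (0.0, 0.0), 0.0)
[228. 204.] 199 [ 0.5357 -0.0343  0.0389] ((0.5341927409172058, -0.033942073583602905), (0.0034584321547299623, 0.027336977422237396), 72.17696380615234)
[289. 203.] 188 [ 0.5202 -0.0698  0.0388] ((0.5188050270080566, -0.06893321871757507), (0.0034176574554294348, 0.026558024808764458), 61.220890045166016)
[ 86. 212.] 75 [nan nan nan] ((0.0, 0.0), (0.0, 0.0), 0.0)
[100. 246.] 56 [nan nan nan] ((0.0, 0.0), (0.0, 0.0), 0.0)
((0.5348632335662842, -0.054716866463422775), (0.04444693773984909, 0.13036245107650757), 59.0919075012207)
[0. 0.]
t 2.45 pos [ 0.5272 -0.0487  0.1198] yaw -24.62 F [-0.06  0.72 -0.21] op 0.0853
delta rv [-0.0005 -0.0002 -0.002 ] cm [ 0.146  0.22  -0.016]<stdin>:9: RuntimeWarning: Mean of empty slice.
  ret = um.true_divide(
```

View pics/w2.png

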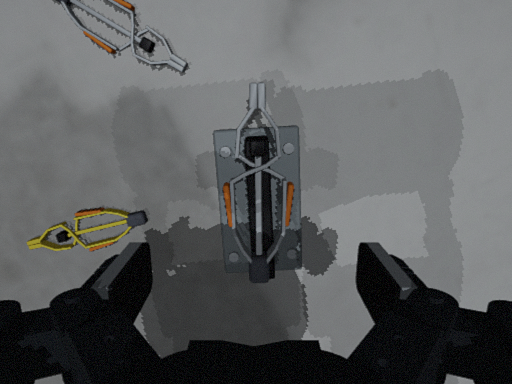

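The picture shows the tweezers between the open fingers, with the grips at (228,204) and (289,203) and the tips at (258,85). There is free space for a finger on each side, so I'll descend.

Emit:
carry_out([
  [0,0,-0.007,0.14,0.28,2,-1],
  [0,0,-0.007,0.14,0.28,4,-1],
  [0,0,-0.007,0.14,0.28,6,-1],
  [0,0,-0.007,0.14,0.28,8,-1],
  [0,0,-0.007,0.14,0.28,8.9,-1],
])

```text
time_s: 2.95
eef_pos: [0.5262, -0.0504, 0.029]
eef_rot: [-0.0, 0.978, -0.209, -0.001]
contact_force: [-1.0, 0.3, -1.1]
opening: 0.0854
```

Emit:
carry_out([
  [0,0,0,0,0,0,-1],
  [0,0,0,0,0,0,-1],
])

```text
time_s: 3.15
eef_pos: [0.5278, -0.0519, 0.0314]
eef_rot: [0.0, 0.978, -0.21, 0.001]
contact_force: [-0.1, 0.4, 0.9]
opening: 0.0851
```

```bash
python3 - <<'E'
from h import *
snap('wrist','w3')
delta([.5273,-.0518,.031],np.radians(-24.2))
P,im=world('wrist','w3')
hsv=cv2.cvtColor(im,cv2.COLOR_RGB2HSV)
m=((hsv[...,0]<16)&(hsv[...,1]>140)&(hsv[...,2]>80)).astype(np.uint8)
n,l,st,ce=cv2.connectedComponentsWithStats(m); cs=[]
for i in range(1,n):
    if st[i,4]>60:
        q=P[l==i]; q=q[np.isfinite(q[:,0])]; print(ce[i].round(),st[i],q.mean(0).round(4) if len(q) else 0)
E
```

```text
t 3.2 pos [ 0.5281 -0.0522  0.0318] yaw -24.22 F [-0.09 -0.37  0.89] op 0.0852
delta rv [-0.0002 -0.0021 -0.0003] cm [-0.09  -0.002  0.081]
[10. 17.] [  0   7  21  20 160] [ 0.6562 -0.0028  0.008 ]
[309. 259.] [303 245  12  29 233] [ 0.5265 -0.0733  0.0388]
[203. 255.] [198 246  11  18 150] [ 0.5444 -0.0374  0.0387]
[  8. 271.] [  0 269  18   6  74] [0.5634 0.0632 0.0076]
```

View pics/w3.png

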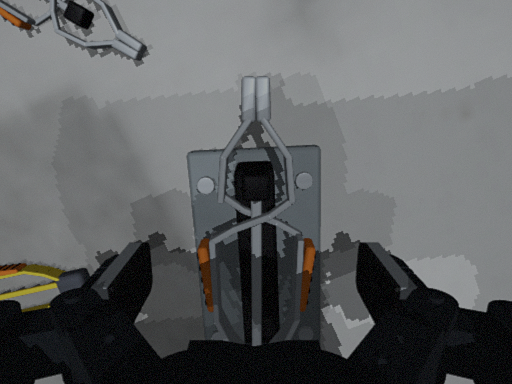

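Well aligned: the grips' centre is at column 256 against 254 for the tool. I'll go 2 mm lower and squeeze.

Emit:
carry_out([
  [0,0,0,0,0,0.2,-0.2],
  [0,0,0,0,0,0.2,0],
  [0,0,0,0,0,0.2,0.1],
  [0,0,0,0,0,0.2,1],
  [0,0,0,0,0,0.2,1],
], force=35)

```text
time_s: 3.7
eef_pos: [0.5289, -0.0532, 0.0305]
eef_rot: [0.0, 0.978, -0.21, 0.002]
contact_force: [-0.1, -1.1, 7.5]
opening: 0.0318
```

Emit:
carry_out([
  [0,0,0,0,0,0,1],
  [0,0,0,0,0,0,1],
  [0,0,0,0,0,0,1],
  [0,0,0,0,0,0,1],
  [0,0,0,0,0,0,1],
])

```text
time_s: 4.2
eef_pos: [0.5289, -0.0532, 0.0305]
eef_rot: [0.0, 0.978, -0.21, 0.002]
contact_force: [-0.4, -1.0, 6.8]
opening: 0.0319
```

```bash
python3 - <<'E'
from h import *
snap('wrist','w4')
delta([.5273,-.0518,.031],np.radians(-24.2))
E
```

```text
t 4.25 pos [ 0.5289 -0.0532  0.0305] yaw -24.27 F [ 0.23 -1.3   6.85] op 0.0317
delta rv [-0.0001 -0.0041 -0.0012] cm [-0.204 -0.058 -0.049]
```

View pics/w4.png

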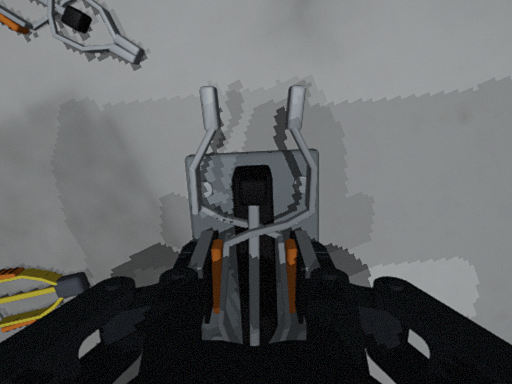

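The picture shows the jaws fully open at (209,105) and (296,105), with the opening at 32 mm. I'll lift.

Emit:
carry_out([
  [0,0,0,0,0,-0.5,1],
  [0,0,0,0,0,-1.5,1],
  [0,0,0,0,0,-3,1],
  [0,0,0,0,0,-5,1],
  [0,0,0,0,0,-6.5,1],
])

```text
time_s: 4.75
eef_pos: [0.5276, -0.0524, 0.0958]
eef_rot: [0.0, 0.978, -0.21, 0.001]
contact_force: [0.9, -0.0, -1.1]
opening: 0.0315
```

```bash
python3 - <<'E'
from h import *
snap('wrist','w5'); snap('side','s5')
delta([.5289,-.0532,.1],np.radians(-11.5))
P,im=world('wrist','w5')
s=manip.get_state(); R=rotq(s['eef_rot'])
T=(P-s['eef_pos'])@R  # tool coords
for uv in [(209,95),(209,115),(296,95),(296,115),(254,185),(254,215),(254,250),(254,300),(254,330),(217,250),(217,290),(293,250),(293,290)]: print(uv,im[uv[1],uv[0]],(T[uv[1],uv[0]]*1000).round(1))
im=np.load('pics/s5.npz')['im'][150:330,130:330]; cv2.imwrite('pics/c5.png',cv2.resize(im[:,:,::-1],None,fx=3.5,fy=3.3,interpolation=cv2.INTER_CUBIC))
E
```

```text
t 4.85 pos [ 0.5292 -0.0529  0.097 ] yaw -24.26 F [ 0.24  0.52 -0.03] op 0.0318
delta rv [ 0.     -0.006  -0.2228] cm [-0.011  0.034 -0.298]
(209, 95) [165 167 167] [ 65.5 -15.4  -6.3]
(209, 115) [140 146 151] [ 59.  -15.5  -7.2]
(296, 95) [150 157 163] [65.5 13.5 -5.5]
(296, 115) [135 139 146] [59.1 13.4 -7.8]
(254, 185) [14 19 16] [35.1 -0.5 -7.7]
(254, 215) [111 118 123] [22.6 -0.5 -3.9]
(254, 250) [113 120 124] [ 8.8 -0.5 -4.4]
(254, 300) [51 56 58] [-13.5  -0.5  -3.4]
(254, 330) [75 79 82] [-27.9  -0.4  -2.9]
(217, 250) [130  71  20] [  9.9 -14.2  -6.8]
(217, 290) [65 33 10] [ -6.8 -14.7  -7. ]
(293, 250) [137  76  25] [ 9.9 14.  -7. ]
(293, 290) [67 37 13] [-5.8 14.3 -8.6]
```

View pics/w5.png

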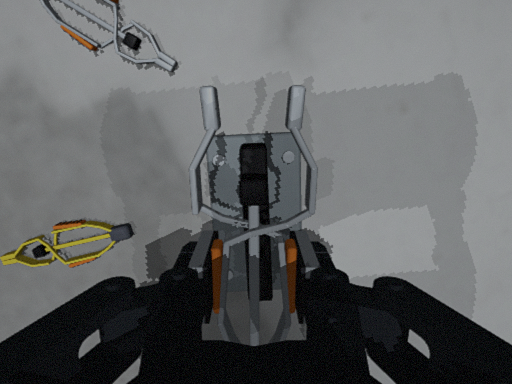

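View pics/c5.png

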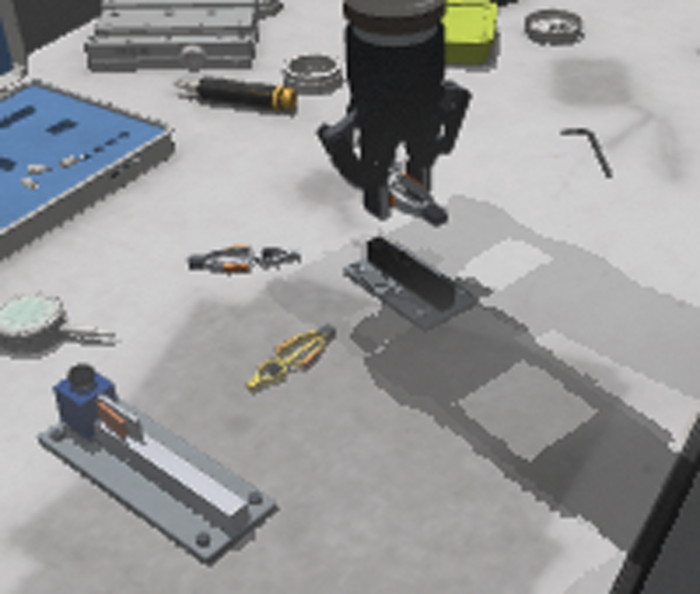

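The picture shows the tweezers lifted level and held at the centre of the jaws, with the rest left in place. Now I'll go over the rail's -x end.

```bash
python3 - <<'E'
from h import *
delta([.4898,.2416,.095],np.radians(-11.4))
E
```

```text
t 4.85 pos [ 0.5292 -0.0529  0.097 ] yaw -24.26 F [ 0.24  0.52 -0.03] op 0.0318
delta rv [ 1.000e-04 -6.000e-03 -2.245e-01] cm [-15.693 -25.235   0.125]
```

Emit:
carry_out([
  [0,-0.006,-0.05,-1.2,-2,0,1],
  [0,-0.006,-0.1,-3.6,-6,0,1],
  [0,-0.006,-0.15,-6,-10,0,1],
  [0,-0.006,-0.2,-8.4,-14,0,1],
  [0,-0.006,-0.225,-10.8,-17.5,0,1],
])

```text
time_s: 5.35
eef_pos: [0.4997, 0.1535, 0.0934]
eef_rot: [-0.001, 0.995, -0.098, -0.003]
contact_force: [0.3, -0.7, -0.5]
opening: 0.0318
```

```bash
python3 - <<'E'
from h import *
delta([.4898,.2416,.075],np.radians(-11.4))
E
```

```text
t 5.35 pos [0.4997 0.1535 0.0934] yaw -11.28 F [ 0.28 -0.68 -0.51] op 0.0318
delta rv [-0.0007  0.0064  0.002 ] cm [-2.685 -8.442  1.863]
```

Emit:
carry_out([
  [0,0,0,-0.9,-3.5,0,1],
  [0,0,0,-1.8,-6,0,1],
  [0,0,0,-2.4,-7.6,0.5,1],
  [0,0,0,-2.4,-7.8,1,1],
  [0,0,0,-2.4,-7.8,1.5,1],
])

```text
time_s: 5.85
eef_pos: [0.492, 0.2327, 0.0781]
eef_rot: [-0.0, 0.995, -0.099, -0.003]
contact_force: [-0.6, -0.4, -0.9]
opening: 0.0316
```

Emit:
carry_out([
  [0,0,0,0,0,0,1],
  [0,0,0,0,0,0,1],
])

```text
time_s: 6.05
eef_pos: [0.4924, 0.2318, 0.0786]
eef_rot: [-0.0, 0.995, -0.1, -0.003]
contact_force: [0.2, 0.1, -1.1]
opening: 0.0317
```

```bash
python3 - <<'E'
from h import *
snap('wrist','w6')
delta([.4898,.2416,.05],np.radians(-11.4))
E
```

```text
t 6.1 pos [0.4926 0.2319 0.0788] yaw -11.46 F [-0.34 -0.32 -1.06] op 0.0319
delta rv [-0.0005  0.006  -0.001 ] cm [-0.452 -0.891  2.888]
```

View pics/w6.png

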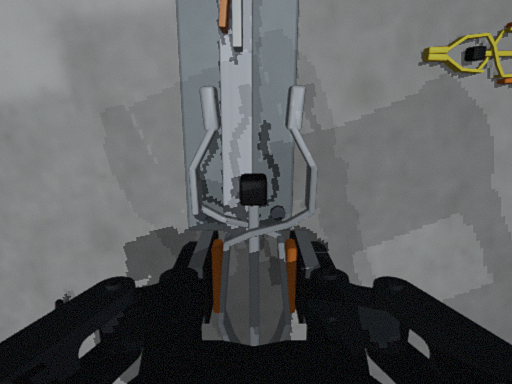

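The tongue's free edge shows at (237,48) and the stop at (253,190). The tweezers sit 9 mm to the right of the rail, as the numbers say, so I'll correct that and go lower.

Emit:
carry_out([
  [0,0.006,0,-0.45,-0.89,0,1],
  [0,0.006,0,-0.45,-0.89,0.8,1],
  [0,0.006,0,-0.45,-0.89,2,1],
  [0,0.006,0,-0.45,-0.89,2.8,1],
  [0,0.006,0,-0.45,-0.89,2.8,1],
])

```text
time_s: 6.6
eef_pos: [0.4878, 0.242, 0.0487]
eef_rot: [0.0, 0.995, -0.099, -0.002]
contact_force: [0.4, -0.1, -0.3]
opening: 0.032
```

Emit:
carry_out([
  [0,0,0,0,0,0,1],
  [0,0,0,0,0,0,1],
])

```text
time_s: 6.8
eef_pos: [0.4898, 0.2425, 0.0512]
eef_rot: [-0.0, 0.995, -0.099, 0.0]
contact_force: [0.9, 0.0, -0.8]
opening: 0.0317
```

```bash
python3 - <<'E'
from h import *
snap('wrist','w7');snap('side','s7')
delta([.4898,.2416,.0315],np.radians(-11.4))
P,im=world('wrist','w7')
s=manip.get_state(); R=rotq(s['eef_rot'])
z=np.load('pics/w7.npz')
T=(P-z['p'])@rotq(z['q'])*1000
for r in range(40,200,12):
    # rail pixels: world z within .024-.031
    c=np.where((P[r,:,2]>.0235)&(P[r,:,2]<.031)&(np.abs(T[r,:,1])<14))[0]
    j=np.where((T[r,:,2]>-14)&(T[r,:,2]<6)&(np.abs(T[r,:,1])<22))[0]
    if len(c): print(r,'rail',c.min(),c.max(),T[r,c.min()].round(1),T[r,c.max()].round(1), 'near', T[r,j[0]].round(1) if len(j) else '',T[r,j[-1]].round(1) if len(j) else '')
im=np.load('pics/s7.npz')['im'][200:340,110:300]; cv2.imwrite('pics/c7.png',cv2.resize(im[:,:,::-1],None,fx=4,fy=4,interpolation=cv2.INTER_CUBIC))
E
```

```text
t 6.9 pos [0.49   0.2426 0.0514] yaw -11.38 F [-0.36 -0.19 -1.47] op 0.0317
delta rv [-0.0011 -0.0009  0.0004] cm [1.000e-03 1.010e-01 1.986e+00]
40 rail 238 276 [88.8 -7.  23.2] [88.9  8.3 23.9] near  
52 rail 238 276 [84.3 -7.1 23.6] [84.5  8.4 24.7] near  
64 rail 238 276 [79.8 -7.2 24. ] [79.9  8.5 24.7] near  
76 rail 238 276 [75.1 -7.2 23.2] [75.1  8.5 24.1] near  
88 rail 238 275 [70.3 -7.3 24.2] [70.3  8.2 24.1] near [ 69.4 -18.2  -8.9] [69.5 15.8 -8.1]
100 rail 238 275 [65.5 -7.4 24.9] [65.5  8.3 24.6] near [ 65.7 -18.2  -8.1] [65.7 16.1 -7.1]
112 rail 238 275 [60.5 -7.4 24.4] [60.5  8.3 24. ] near [ 61.8 -18.   -7.7] [61.8 15.4 -8.3]
124 rail 239 275 [55.6 -7.  23.5] [55.5  8.5 24.6] near [ 57.9 -17.4  -8.5] [57.8 15.3 -7.5]
136 rail 239 275 [50.5 -7.1 23. ] [50.4  8.5 24. ] near [ 53.7 -17.7  -7.4] [53.8 15.3 -8.3]
148 rail 239 274 [45.2 -7.1 23.7] [45.1  8.2 24.6] near [ 49.8 -19.7  -8.6] [49.6 17.8 -6.8]
160 rail 239 274 [39.9 -7.2 24.1] [39.8  8.2 24.2] near [ 45.5 -21.8  -7.8] [45.6 19.8 -8.3]
172 rail 239 274 [34.4 -7.3 24.3] [34.3  8.4 24.7] near [ 41.3 -21.6  -8.2] [41.4 21.  -8.3]
184 rail 267 274 [29.4  5.2 22.4] [28.9  8.4 24.3] near [ 37.2 -22.   -9. ] [37.2 21.1 -9.1]
196 rail 267 273 [23.3  5.3 24.1] [23.3  8.  24.1] near [ 32.8 -21.9  -8.7] [32.9 21.  -9. ]
```

View pics/w7.png

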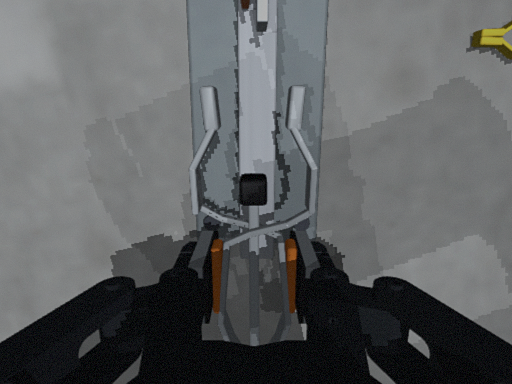

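View pics/c7.png

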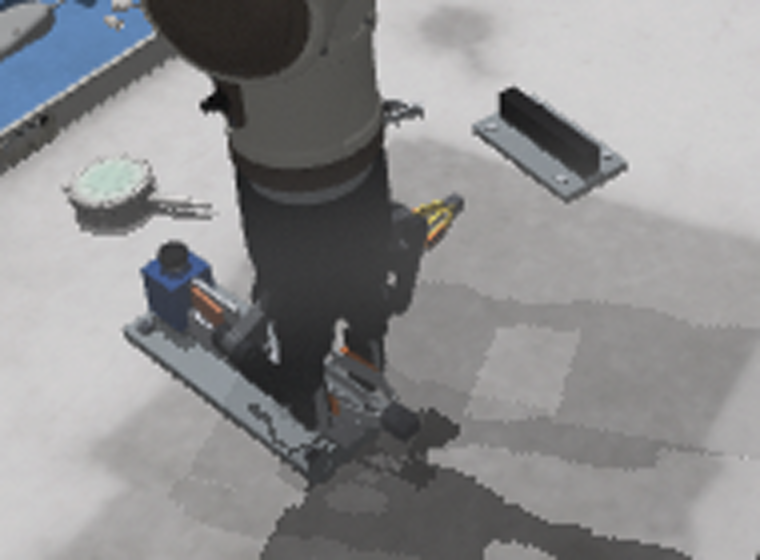

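```bash
python3 - <<'E'
from h import *
P,im=world('wrist','w7'); z=np.load('pics/w7.npz'); T=(P-z['p'])@rotq(z['q'])*1000
for r in range(16,36,2): print(r,T[r,262].round(1),im[r,262])
for r in range(164,184,2): print(r,T[r,253].round(1),im[r,253])
print([ (c,T[14,c].round(1)) for c in range(236,276,4)])
E
```

```text
16 [93.6  2.1  4.4] [175 177 177]
18 [92.6  2.1  2.6] [176 175 176]
20 [92.   2.1  2.7] [167 173 178]
22 [91.7  2.1  4.1] [45 47 51]
24 [91.7  2.2  7.6] [44 46 47]
26 [91.7  2.3 11. ] [51 54 56]
28 [91.8  2.4 15.2] [47 50 52]
30 [91.7  2.5 18.8] [42 44 48]
32 [91.7  2.6 22.9] [ 90  94 101]
34 [91.1  2.6 23.8] [ 92  97 102]
164 [38.2 -1.  23.4] [134 140 146]
166 [37.2 -1.  24. ] [151 157 165]
168 [36.4 -1.  23.6] [154 160 167]
170 [35.6 -1.  22.8] [154 159 167]
172 [34.7 -1.  22.8] [157 161 168]
174 [38.8 -1.   0.3] [15 10 15]
176 [39.  -1.  -4.1] [13 12 13]
178 [39.  -1.  -7.5] [ 6 12  7]
180 [38.6 -1.  -8.9] [13 12 12]
182 [37.9 -1.  -9. ] [27 31 34]
[(236, array([102.8,  -8.7,  44. ])), (240, array([98.2, -6.1, 22.8])), (244, array([98.4, -4.6, 23.7])), (248, array([98.4, -3. , 23.5])), (252, array([98.6, -1.4, 24.6])), (256, array([96. ,  0.1, 12.6])), (260, array([94. ,  1.4,  3.4])), (264, array([94.2,  2.8,  4.2])), (268, array([98.3,  4.9, 23.1])), (272, array([98.4,  6.5, 23.9]))]
```

The camera puts the stop face at tool x 39.0 mm and the tongue edge at 91.7 mm, so the gap is 52.7 mm. The drop to the rail is 21 mm. I'll go down to just under 1 mm above it.

Emit:
carry_out([
  [0,-0.001,0,0,0.1,0.5,1],
  [0,-0.001,0,0,0.1,1,1],
  [0,-0.001,0,0,0.1,1.5,1],
  [0,-0.001,0,0,0.1,1.9,1],
  [0,-0.001,0,0,0.1,2,1],
])

```text
time_s: 7.4
eef_pos: [0.4889, 0.2414, 0.0304]
eef_rot: [-0.0, 0.995, -0.099, -0.001]
contact_force: [-2.3, -1.1, 3.8]
opening: 0.032
```

Emit:
carry_out([
  [0,0,0,0,0,0,1],
  [0,0,0,0,0,0,1],
  [0,0,0,0,0,0,1],
])

```text
time_s: 7.7
eef_pos: [0.4895, 0.2416, 0.031]
eef_rot: [-0.0, 0.995, -0.099, -0.0]
contact_force: [1.0, -0.6, -1.0]
opening: 0.0318
```

```bash
cat > m.py <<'E'
from h import *
import sys
def meas(f):
    snap('wrist',f)
    P,im=world('wrist',f); z=np.load(f'pics/{f}.npz'); T=(P-z['p'])@rotq(z['q'])*1000
    return P,T,im
E
python3 - <<'E'
from m import *
P,T,im=meas('w8')
delta([.4898,.2416,.0312],np.radians(-11.4))
for r in (60,100,140,165):
    c=np.where((P[r,:,2]>.0235)&(P[r,:,2]<.031)&(np.abs(T[r,:,1])<12))[0]
    if len(c): print(r,T[r,c.min()].round(1),T[r,c.max()].round(1))
E
```

```text
t 7.75 pos [0.4894 0.2416 0.031 ] yaw -11.37 F [-0.73  0.67 -1.16] op 0.0318
delta rv [-0.0008  0.0006  0.0005] cm [ 0.035 -0.009 -0.023]
60 [79.2 -8.   3.1] [79.4  7.6  4.6]
100 [65.6 -8.3  4.1] [65.6 11.2  1.2]
140 [51.1 -8.1  3.5] [51.1  7.3  3.4]
165 [41.6 -8.3  3.6] [41.5  7.4  3.8]
```

View pics/w8.png

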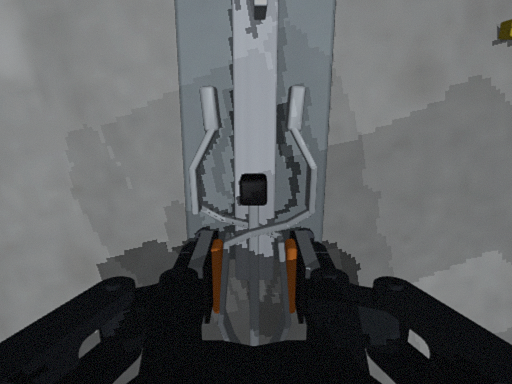

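The tweezers are centred on the rail (rail centre at tool y -0.35 mm, tweezers about -0.4 mm) and hover just clear of it. I'll slide most of the gap.

Emit:
carry_out([
  [0,0,0,0.4,0,0,1],
  [0,0,0,1.1,0,0,1],
  [0,0,0,1.8,0,0,1],
  [0,0,0,2.3,0,0,1],
  [0,0,0,2.5,0,0,1],
])

```text
time_s: 8.25
eef_pos: [0.5148, 0.2364, 0.031]
eef_rot: [-0.0, 0.995, -0.099, -0.0]
contact_force: [0.2, -0.2, -0.4]
opening: 0.0314
```

Emit:
carry_out([
  [0,0,0,0,0,0,1],
  [0,0,0,0,0,0,1],
])

```text
time_s: 8.45
eef_pos: [0.5137, 0.2366, 0.0308]
eef_rot: [-0.0, 0.995, -0.099, -0.001]
contact_force: [0.3, 0.4, 0.1]
opening: 0.0319
```

```bash
python3 - <<'E'
from m import *
P,T,im=meas('w9')
delta([.4898,.2416,.0312],np.radians(-11.4))
for r in (60,140,165):
    c=np.where((P[r,:,2]>.0235)&(P[r,:,2]<.031)&(np.abs(T[r,:,1])<12))[0]
    if len(c): print(r,T[r,c.min()].round(1),T[r,c.max()].round(1))
for r in range(60,150,4):
    c=np.where((P[r,:,2]>.033)&(P[r,:,2]<.053)&(np.abs(T[r,:,1])<10))[0]
    if len(c): print(r,T[r,c.min()].round(1),T[r,c.max()].round(1))
E
```

```text
t 8.5 pos [0.5136 0.2366 0.0308] yaw -11.37 F [ 0.32  0.67 -0.57] op 0.032
delta rv [-0.0006  0.0012  0.0005] cm [-2.432 -0.017 -0.04 ]
60 [79.3 -8.4  4. ] [79.2  7.1  2.5]
140 [51.1 -8.5  3.5] [51.2  7.2  2.8]
165 [41.8 -8.2  2.4] [41.6  7.1  3.7]
60 [ 77.5  -6.7 -14.3] [ 77.2   2.9 -17.5]
64 [ 76.4  -6.8 -13.8] [ 76.1   3.  -17. ]
68 [75.6 -6.7 -9.1] [ 75.    3.  -16.1]
72 [ 73.9  -0.9 -15.9] [ 74.   3. -15.]
76 [ 72.7  -0.9 -16.1] [ 72.7   3.  -16.2]
80 [ 71.6  -0.9 -16.5] [ 71.5   2.7 -16.9]
84 [ 70.4  -0.9 -16.9] [ 70.4   2.7 -16.9]
88 [ 69.2  -0.9 -16.4] [ 69.2   2.7 -18.3]
92 [ 68.1  -0.9 -16.8] [ 68.1   2.7 -17.4]
```

View pics/w9.png

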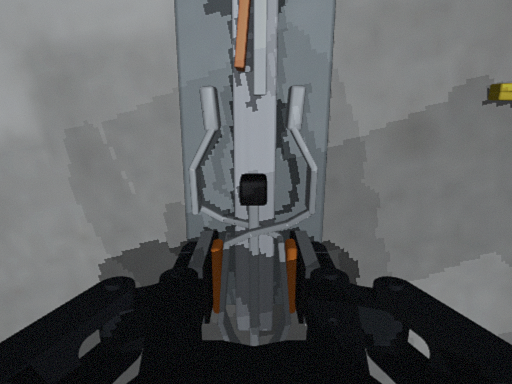

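The open jaws line up either side of the tongue and strip, with the tongue end at (260,93) and the strip end at (240,66). The remaining gap is about 28 mm.

Emit:
carry_out([
  [0,0,0,0.4,-0.02,0,1],
  [0,0,0,0.9,-0.02,0,1],
  [0,0,0,1.5,-0.02,0,1],
  [0,0,0,1.9,-0.02,0,1],
  [0,0,0,2.1,-0.02,0,1],
])

```text
time_s: 9.0
eef_pos: [0.5352, 0.2325, 0.0309]
eef_rot: [-0.0, 0.995, -0.099, -0.0]
contact_force: [0.5, 0.0, -0.9]
opening: 0.0315
```

Emit:
carry_out([
  [0,0,0,0.1,0,0,1],
  [0,0,0,0.2,0,0,1],
  [0,0,0,0.2,0,0,1],
])

```text
time_s: 9.3
eef_pos: [0.5364, 0.2323, 0.0308]
eef_rot: [-0.0, 0.995, -0.099, -0.0]
contact_force: [0.4, 0.2, -0.4]
opening: 0.032
```

```bash
python3 - <<'E'
from m import *
P,T,im=meas('w10')
delta([.4898,.2416,.0312],np.radians(-11.4))
for r in range(90,195,6):
    c=np.where((P[r,:,2]>.033)&(P[r,:,2]<.053)&(np.abs(T[r,:,1])<10))[0]
    if len(c): print(r,T[r,c.min()].round(1),T[r,c.max()].round(1))
E
```

```text
t 9.35 pos [0.5363 0.2323 0.0308] yaw -11.38 F [ 1.16 -0.19 -1.07] op 0.0316
delta rv [-0.0006  0.0011  0.0004] cm [-4.745e+00  2.000e-03 -3.500e-02]
90 [ 68.7  -4.9 -15. ] [ 68.6   3.  -17.9]
96 [ 66.9  -5.  -14.5] [ 66.9   3.1 -15.3]
102 [ 65.1  -5.3 -15.5] [ 65.1   3.1 -15.7]
108 [ 63.3  -5.2 -16.8] [ 63.4   3.  -18. ]
114 [ 61.4  -5.7 -14.1] [ 61.5   3.1 -16.6]
120 [ 59.6  -5.6 -15.6] [ 59.6   3.2 -15.7]
126 [ 57.6  -6.1 -14.2] [ 57.9   3.1 -17.8]
132 [ 55.8  -6.  -15.3] [ 56.1   3.1 -17.9]
138 [ 53.8  -6.4 -14.2] [ 54.2   3.2 -17.2]
144 [ 52.2  -0.6 -16.2] [ 52.1   3.2 -15.7]
150 [ 50.2  -0.6 -15.7] [ 50.2   3.2 -15.9]
156 [ 48.2  -0.6 -15.9] [ 48.5   3.2 -17.3]
162 [ 46.4  -0.6 -16.6] [ 46.5   2.9 -16.9]
168 [ 44.4  -0.6 -16.3] [ 44.5   2.9 -17. ]
180 [38.3 -5.5 -7.6] [38.   3.7 -6.1]
186 [36.  -5.9 -7.1] [36.4  3.6 -8.7]
192 [33.8 -6.  -7.2] [34.2  3.6 -8.5]
```

View pics/w10.png

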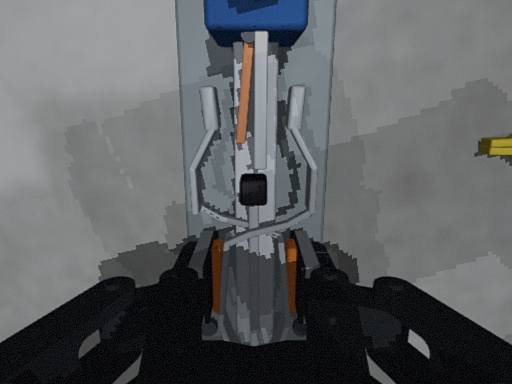

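The jaws are now either side of the tongue and strip, and the gap is about 5 mm. I'll creep in.

Emit:
carry_out([
  [0,0,0,0.08,0,0,1],
  [0,0,0,0.16,0,0,1],
  [0,0,0,0.24,0,0,1],
  [0,0,0,0.3,0,0,1],
  [0,0,0,0.3,0,0,1],
])

```text
time_s: 9.85
eef_pos: [0.5395, 0.2316, 0.0309]
eef_rot: [-0.0, 0.995, -0.099, -0.0]
contact_force: [-0.1, 0.2, -0.6]
opening: 0.0316
```

Emit:
carry_out([
  [0,0,0,0.03,0,0,1],
  [0,0,0,0.05,0,0,1],
  [0,0,0,0.05,0,0,1],
])

```text
time_s: 10.15
eef_pos: [0.5399, 0.2316, 0.0309]
eef_rot: [-0.0, 0.995, -0.099, -0.0]
contact_force: [0.6, 0.0, -1.0]
opening: 0.0316
```

Emit:
carry_out([
  [0,0,0,0.03,0,0,1],
  [0,0,0,0.05,0,0,1],
  [0,0,0,0.05,0,0,1],
])

```text
time_s: 10.45
eef_pos: [0.5404, 0.2315, 0.0309]
eef_rot: [-0.0, 0.995, -0.099, -0.0]
contact_force: [-0.1, 0.2, -1.3]
opening: 0.0321
```

Emit:
carry_out([
  [0,0,0,0.02,0,0,1],
  [0,0,0,0.04,0,0,1],
  [0,0,0,0.04,0,0,1],
])

```text
time_s: 10.75
eef_pos: [0.5408, 0.2314, 0.0309]
eef_rot: [-0.0, 0.995, -0.099, -0.0]
contact_force: [-0.1, -0.3, -0.8]
opening: 0.0319
```

Emit:
carry_out([
  [0,0,0,0.02,0,0,1],
  [0,0,0,0.04,0,0,1],
  [0,0,0,0.04,0,0,1],
])

```text
time_s: 11.05
eef_pos: [0.5412, 0.2313, 0.0309]
eef_rot: [-0.0, 0.995, -0.099, -0.0]
contact_force: [0.2, -0.3, -1.0]
opening: 0.0316
```

Emit:
carry_out([
  [0,0,0,0.02,0,0,1],
  [0,0,0,0.03,0,0,1],
  [0,0,0,0.03,0,0,1],
])

```text
time_s: 11.35
eef_pos: [0.5414, 0.2313, 0.0308]
eef_rot: [-0.0, 0.995, -0.099, -0.0]
contact_force: [-0.1, 0.8, -0.4]
opening: 0.0317
```

Emit:
carry_out([
  [0,0,0,0.02,0,0,1],
  [0,0,0,0.03,0,0,1],
  [0,0,0,0.03,0,0,1],
])

```text
time_s: 11.65
eef_pos: [0.5416, 0.2312, 0.0308]
eef_rot: [-0.0, 0.995, -0.099, -0.001]
contact_force: [-0.4, -0.2, -0.9]
opening: 0.0317
```

```bash
python3 - <<'E'
from m import *
P,T,im=meas('w11')
delta([.4898,.2416,.0312],np.radians(-11.4))
for r in range(160,196,2): print(r,T[r,258].round(1),im[r,258])
E
```

```text
t 11.7 pos [0.5416 0.2312 0.0308] yaw -11.38 F [-0.53  0.59 -0.41] op 0.0315
delta rv [-0.0006  0.0013  0.0004] cm [-5.28e+00  2.00e-03 -3.50e-02]
160 [ 46.9   0.7 -15.8] [146 154 159]
162 [ 46.6   0.7 -17.4] [147 152 158]
164 [ 45.7   0.7 -16.5] [148 154 161]
166 [ 45.3   0.7 -17.5] [145 151 158]
168 [ 44.5   0.7 -16.8] [144 153 158]
170 [ 43.9   0.7 -17.2] [144 150 155]
172 [ 43.2   0.7 -16.7] [144 150 157]
174 [ 42.6   0.7 -17.2] [147 152 157]
176 [ 42.    0.7 -17.6] [144 151 157]
178 [ 41.5   0.7 -18. ] [143 150 155]
180 [ 40.2   0.7 -15.3] [143 150 154]
182 [ 39.9   0.7 -17.1] [145 152 158]
184 [ 39.4   0.7 -17.8] [133 139 145]
186 [36.4  0.8 -8.7] [14 12 14]
188 [35.7  0.8 -8.8] [32 30 32]
190 [35.   0.8 -8.7] [24 26 21]
192 [34.1  0.8 -8.1] [25 28 24]
194 [33.6  0.8 -9. ] [24 23 20]
```

Emit:
carry_out([
  [0,0,0,0.02,0,0,1],
  [0,0,0,0.03,0,0,1],
  [0,0,0,0.03,0,0,1],
])

```text
time_s: 12.0
eef_pos: [0.5416, 0.2312, 0.0307]
eef_rot: [-0.0, 0.995, -0.099, -0.001]
contact_force: [-1.7, 0.1, 1.0]
opening: 0.0319
```

Emit:
carry_out([
  [0,0,0,0.02,0,0,1],
  [0,0,0,0.03,0,0,1],
  [0,0,0,0.03,0,0,1],
])

```text
time_s: 12.3
eef_pos: [0.5417, 0.2312, 0.0306]
eef_rot: [-0.0, 0.995, -0.099, -0.001]
contact_force: [-3.9, 0.7, 0.9]
opening: 0.0316
```

Contact: the force is building at about 2 N per 0.3 mm. I'll go on to about 7 N.

Emit:
carry_out([
  [0,0,0,0.02,0,0,1],
  [0,0,0,0.04,0,0,1],
  [0,0,0,0.04,0,0,1],
])

```text
time_s: 12.6
eef_pos: [0.5417, 0.2312, 0.0306]
eef_rot: [-0.0, 0.995, -0.099, -0.002]
contact_force: [-6.8, 2.0, 2.3]
opening: 0.0318
```

That gives 7 N along the rail. I'll hold it.

Emit:
carry_out([
  [0,0,0,0,0,0,1],
  [0,0,0,0,0,0,1],
  [0,0,0,0,0,0,1],
])

```text
time_s: 12.9
eef_pos: [0.5417, 0.2312, 0.0306]
eef_rot: [-0.0, 0.995, -0.099, -0.002]
contact_force: [-6.5, 1.9, 2.9]
opening: 0.0317
```

Emit:
carry_out([
  [0,0,0,0,0,0,1],
  [0,0,0,0,0,0,1],
  [0,0,0,0,0,0,1],
])

```text
time_s: 13.2
eef_pos: [0.5417, 0.2312, 0.0306]
eef_rot: [-0.0, 0.995, -0.099, -0.002]
contact_force: [-6.4, 1.5, 2.9]
opening: 0.0321
```

Emit:
carry_out([
  [0,0,0,0,0,0,1],
  [0,0,0,0,0,0,1],
])

```text
time_s: 13.4
eef_pos: [0.5417, 0.2312, 0.0306]
eef_rot: [-0.0, 0.995, -0.099, -0.002]
contact_force: [-6.2, 1.6, 3.4]
opening: 0.0317
```

```bash
python3 - <<'E'
from m import *
P,T,im=meas('w12')
delta([.4898,.2416,.0312],np.radians(-11.4))
E
```

```text
t 13.45 pos [0.5417 0.2312 0.0306] yaw -11.37 F [-6.07  1.42  3.84] op 0.0318
delta rv [-0.0002  0.0032  0.0005] cm [-5.292  0.    -0.045]
```

View pics/w12.png

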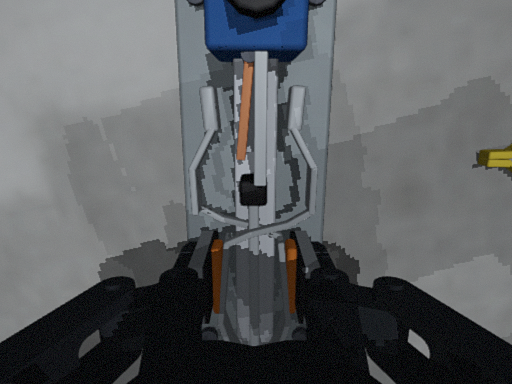

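The press held at 6 to 7 N for 0.8 s, with the stop against the tongue end at (260,183). Now I'll release. The pads swing back as they open, so I'll follow about 1 mm down to avoid dragging the tweezers up.

Emit:
carry_out([
  [0,0,0,0,0,0.03,0.2],
  [0,0,0,0,0,0.08,0.1],
  [0,0,0,0,0,0.1,0.05],
  [0,0,0,0,0,0.1,0],
  [0,0,0,0,0,0.1,-0.05],
])

```text
time_s: 13.95
eef_pos: [0.5439, 0.2309, 0.0304]
eef_rot: [-0.001, 0.995, -0.099, 0.001]
contact_force: [0.4, -0.8, 0.7]
opening: 0.045
```

```bash
python3 - <<'E'
from m import *
P,T,im=meas('w13')
delta([.4898,.2416,.0312],np.radians(-11.4))
E
```

```text
t 14.0 pos [0.5439 0.2309 0.0304] yaw -11.38 F [ 0.46  0.67 -0.8 ] op 0.0452
delta rv [-0.0013 -0.0015  0.0003] cm [-5.512  0.02  -0.089]
```

View pics/w13.png

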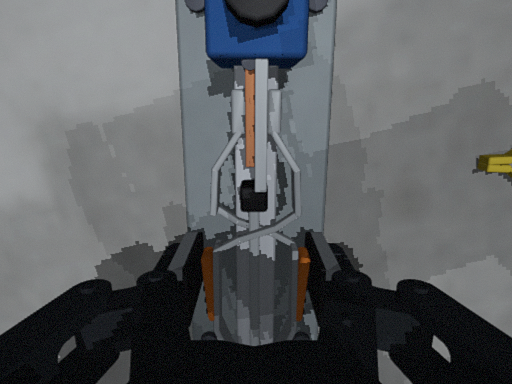

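The jaws are closed on the tongue and strip, the strip lies parallel to the tongue at (250,120), and the fingers are free (opening 45 mm, no force). I'll open wider and rise straight up.

Emit:
carry_out([
  [0,0,0,0,0,0,-0.3],
  [0,0,0,0,0,0,-0.6],
  [0,0,0,0,0,0,-0.6],
  [0,0,0,0,0,-0.3,-0.6],
  [0,0,0,0,0,-1.5,-0.6],
])

```text
time_s: 14.5
eef_pos: [0.5415, 0.2307, 0.044]
eef_rot: [0.0, 0.995, -0.099, -0.002]
contact_force: [0.8, -0.4, -0.4]
opening: 0.0683
```

Emit:
carry_out([
  [0,0,0,0,0,-2,-0.6],
  [0,0,0,0,0,-4,-0.6],
  [0,0,0,0,0,-7,-0.6],
  [0,0,0,0,0,-9,-0.6],
  [0,0,0,0,0,-9,-0.6],
])

```text
time_s: 15.0
eef_pos: [0.5455, 0.2315, 0.1397]
eef_rot: [-0.002, 0.995, -0.099, 0.004]
contact_force: [0.2, -0.4, 1.0]
opening: 0.0684
```

```bash
python3 - <<'E'
from m import *
P,T,im=meas('w14'); snap('side','s14')
delta([.4898,.2416,.0312],np.radians(-11.4))
c=im[20:290,170:340]; cv2.imwrite('pics/c14.png',cv2.resize(c[:,:,::-1],None,fx=2.2,fy=2.2,interpolation=cv2.INTER_CUBIC))
im2=np.load('pics/s14.npz')['im'][230:330,120:240]; cv2.imwrite('pics/c15.png',cv2.resize(im2[:,:,::-1],None,fx=5,fy=5,interpolation=cv2.INTER_CUBIC))
for r in range(60,285,10): 
    c=np.where((P[r,:,2]>.033)&(P[r,:,2]<.047)&(np.abs(T[r,:,1])<30))[0]
    if len(c): print(r,c.min(),c.max(),np.median(P[r,c,2]).round(4),P[r,c.min(),2].round(4),P[r,c.max(),2].round(4),T[r,c.min()].round(1),T[r,c.max()].round(1))
E
```

```text
t 15.1 pos [0.543  0.231  0.1355] yaw -11.37 F [-0.48 -0.02  0.42] op 0.0685
delta rv [-0.0012 -0.0003  0.0004] cm [-5.429  0.021 10.431]
90 252 262 0.0461 0.0448 0.0466 [71.1 -1.8 95.4] [71.   4.3 93.6]
100 244 269 0.0398 0.039 0.0386 [ 65.1  -7.  101.2] [ 65.1   9.  101.6]
110 244 269 0.0393 0.0384 0.0385 [ 58.8  -7.  101.8] [ 58.8   9.1 101.6]
120 245 268 0.0395 0.0396 0.0395 [ 52.5  -6.4 100.5] [ 52.5   8.5 100.6]
130 239 274 0.0398 0.0395 0.0405 [ 46.1 -10.4 100.6] [46.2 12.4 99.5]
140 234 280 0.0391 0.0395 0.0393 [ 39.6 -13.7 100.6] [ 39.6  16.5 100.7]
150 233 280 0.0394 0.0393 0.0389 [ 33.  -14.5 100.7] [ 33.   16.7 101. ]
160 233 280 0.0398 0.0408 0.0385 [ 26.6 -14.5  99.2] [ 26.2  16.8 101.3]
170 253 272 0.0368 0.0345 0.0387 [ 18.5  -1.3 105.4] [ 19.4  11.6 101.1]
180 240 258 0.0378 0.0372 0.035 [ 12.1 -10.1 102.6] [ 11.6   2.2 104.8]
190 227 286 0.0385 0.0384 0.0382 [  5.3 -19.1 101.4] [  5.3  21.4 101.5]
200 227 285 0.0385 0.0374 0.0381 [ -2.1 -19.3 102.4] [ -1.8  20.9 101.5]
210 229 284 0.0388 0.039 0.0391 [ -8.9 -17.9 100.8] [ -8.8  20.3 100.5]
220 229 283 0.0387 0.0381 0.0385 [-16.5 -18.1 101.5] [-16.3  19.8 101. ]
230 233 278 0.0368 0.039 0.0382 [-23.7 -15.4 100.6] [-23.9  16.4 101.3]
240 237 275 0.036 0.0392 0.0394 [-31.2 -12.6 100.4] [-31.1  14.4 100.1]
250 241 271 0.0379 0.0386 0.038 [-39.2  -9.9 100.9] [-39.4  11.7 101.4]
260 247 265 0.0395 0.0378 0.0368 [-47.4  -5.6 101.6] [-47.9   7.5 102.6]
270 247 265 0.0393 0.0376 0.038 [-55.5  -5.7 101.7] [-55.3   7.5 101.4]
```

View pics/c14.png

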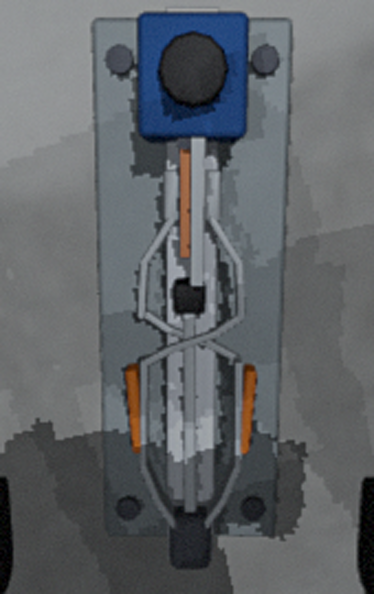

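View pics/c15.png

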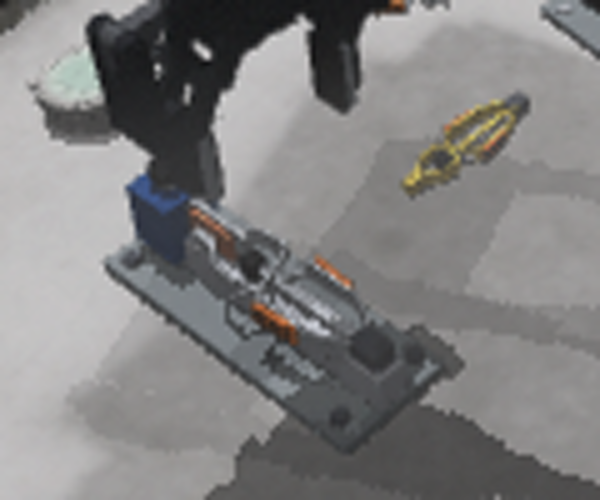

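The tweezers look level: their tops are 39 to 40 mm from jaws to tail, and the fingers are clear. I'll check that the stop is home.

```bash
python3 - <<'E'
from h import *
for f,c1,c2,r0,r1 in (('w14',251,259,136,166),('w13',246,260,176,200),('w12',246,260,168,192)):
    P,im=world('wrist',f); z=np.load(f'pics/{f}.npz'); u=np.array([.9803,-.1977]); n=np.array([.1977,.9803])
    print(f)
    for r in range(r0,r1,2): print(r,[( (P[r,c,:2]@u*1000).round(1),(P[r,c,:2]@n*1000).round(1),(P[r,c,2]*1000).round(1),int(im[r,c].mean())) for c in (c1,c2)])
E
```

```text
w14
136 [(np.float64(530.9), np.float64(337.9), np.float64(28.5), 75), (np.float64(532.8), np.float64(332.6), np.float64(47.9), 143)]
138 [(np.float64(529.5), np.float64(337.9), np.float64(29.0), 88), (np.float64(531.5), np.float64(332.6), np.float64(47.7), 144)]
140 [(np.float64(528.0), np.float64(338.0), np.float64(27.3), 105), (np.float64(530.4), np.float64(332.6), np.float64(49.2), 142)]
142 [(np.float64(526.6), np.float64(338.0), np.float64(27.1), 163), (np.float64(529.2), np.float64(332.6), np.float64(49.4), 141)]
144 [(np.float64(525.4), np.float64(337.9), np.float64(28.9), 161), (np.float64(527.7), np.float64(332.6), np.float64(47.3), 144)]
146 [(np.float64(524.2), np.float64(337.9), np.float64(30.2), 91), (np.float64(526.4), np.float64(332.6), np.float64(47.4), 141)]
148 [(np.float64(523.9), np.float64(337.8), np.float64(38.1), 2), (np.float64(525.2), np.float64(332.6), np.float64(47.8), 145)]
150 [(np.float64(522.8), np.float64(337.8), np.float64(39.6), 43), (np.float64(522.7), np.float64(332.5), np.float64(39.2), 39)]
152 [(np.float64(521.3), np.float64(337.8), np.float64(
[... 3268 characters left out ...]
64(526.3), np.float64(332.4), np.float64(48.9), 149)]
182 [(np.float64(523.1), np.float64(337.2), np.float64(38.7), 34), (np.float64(525.6), np.float64(332.4), np.float64(48.6), 147)]
184 [(np.float64(522.5), np.float64(337.2), np.float64(39.2), 43), (np.float64(524.6), np.float64(332.4), np.float64(47.4), 154)]
186 [(np.float64(522.1), np.float64(337.1), np.float64(40.3), 36), (np.float64(521.8), np.float64(332.2), np.float64(39.1), 30)]
188 [(np.float64(521.2), np.float64(337.1), np.float64(39.7), 38), (np.float64(520.9), np.float64(332.2), np.float64(38.7), 27)]
190 [(np.float64(520.4), np.float64(337.2), np.float64(39.6), 37), (np.float64(520.3), np.float64(332.2), np.float64(39.2), 25)]
```

The stop face stays at 524.0 mm along the rail both under press and after release, and the tongue edge is at about 524.5 mm, so the stop is home. Handing in.

```bash
python3 -c "
from rig import manip
print(manip.close_job()); print(manip.get_state()['time_s'])"
```

```text
the job is handed in; nothing more can be done
None
the job is handed in; nothing more can be done
```

I took the large steel tweezers off the rest with the grips squeezed fully open. I then slid them along the rail with the open jaws either side of the tongue and strip. The stop met the tongue edge and I held it at about 6 to 7 N for 0.8 s. I then let go and backed straight off, and handed the job in at about 15 s.

My last checks:
- **Stop home:** the stop face was at the same place after release as under the press (524.0 mm along the rail). The tongue edge measured about 524.5 mm, so the two agree within camera accuracy.
- **Level:** the tops of the tweezers read 38 to 40 mm above the desk from jaws to tail.
- **Clamp:** the strip looked flat against the tongue with the jaws closed on it, and the fingers were clear.
- **One oddity:** there was a short touch of about 4 N when I lowered the tweezers onto the rail, and it was gone by the next reading.

No check failed, but I did not take a new picture of the oil bottle, loupe or dial indicator at the end. No move went near them.

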